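# Load square tubes into a post jig and lock the brace

### The arm

A 6-joint arm with a two-finger parallel gripper is mounted at the origin on a cart in front of the work surface, level with it; the furniture and walls round the work are solid. World frame = base frame: x ahead of the robot, y to its left, z up, the work surface at z = 0. Lengths are in m, angles in rad, forces in N, time in s.
With the tool pointing down it reaches from about 0.325 to 0.775 m from the base axis. Payload 9.3 kg.
Tool frame: the origin (TCP) lies at the centre of the arm's flange, where the gripper is bolted on; the fingertips stand 173 mm ahead of it and the grasp point (between the pads) lies 155 mm ahead of it; z points along the fingers, y is the line along which they close (so a half turn about z gives the same grasp; the last joint's range is limited). The gripper opens to 85 mm and grips with 20 to 120 N. Pads are 22 mm wide; open, the fingers measure 114 mm over their backs; the gripper's body (76 mm by 85 mm) begins 54 mm behind the grasp point. The pads swing forward as they close: fully open they stand 13 mm farther back than shut.
Start: joints at [-1.279, 0.259, 0.021, 1.334, 0, 1.418], TCP at [0.237, -0.496, 0.405] pointing down, gripper open.
Joint ranges: [-3.04, 3.04], [-0.91, 1.82], [-1.04, 1.36], [-1.92, 1.95], [-1.52, 1.45], [-3.14, 3.14]. Speed limits (rad/s): [2.22, 2.22, 2.79, 3.14, 3.14, 3.14].

### API

Orientations are given as a rotation vector (axis times angle).
In Python, from workcell import env, optics gives the robot as it stands.
- The arm moves only by the tool move_arm, never from a script. Its argument "motion" is a list of rows, each a list of 2 entries, a list of its own where there are three numbers: the shift along the tool's x, y, z in mm, then the turn, a rotation vector about the tool's x, y, z in rad. A call has exactly 8 rows; each row shifts and turns the commanded pose from where the row before left it, along the tool's axes as they then stand; what a row does not reach is not made up. A row lasts 1/10 s, in which the tool goes at most 50 mm and 8.59 degrees, less where a joint would pass 70% of its speed; a pose out of reach is approached as far as the arm can. A call is refused whole if a number of a shift passes 50 or a number of a turn 0.15, either way. A call with a gripper value outside its range is refused whole. "jaw" is the closure, from -1 (fully open) to 1 (shut), set as the call begins (left out, the last holds). The fingers move at their own pace and stop on an object; "squeeze" is the grip in N (left out, the last holds). Time passes only in rows, so rows that do not move let the fingers close, or fill a call up. It gives the time, the measured TCP pose, the force, the opening and the grip force at its end, in the units of the state.
- env.observe(): the state, without advancing time (a new reading comes with each control period).
- optics.read_camera(name): name is "scene" or "top" or "wrist"; returns the picture (420x560x3 uint8, red, green, blue); there is no depth.
- optics.get_calibration(name): a dict with "camera_matrix" (3x3 intrinsics, pixels), "D" ([k1, k2, p1, p2, k3] as OpenCV has them; the pictures are not rectified), "R" (3x3) and "t" (3): a world point X has camera coordinates R X + t. Camera axes: x right, y down, z forward; pixel columns grow to the right and rows downward; lengths in m; the calibration is good to about 2 mm. A picture is of the moment at which its call begins: read the wrist's pose just before it. get_calibration takes no time and is no camera call; for the wrist camera it gives the pose at the moment of the call.
- env.sign_off(): hands the job in; it is judged then, once.
The state is a dict: "time": time; "qpos": joint angles; "joint_velocities": joint speeds; "tau": joint torques, N m; "tool_pos": TCP position; "orientation": TCP orientation; "ft_force": force on the tool from outside, world axes, zero at the start; "torque": the same for the moment, N m; "finger_gap": opening from 0.0 (shut) to 1.0 (fully open); "grip_force": force on a finger pad.
Only numpy, scipy, OpenCV 4.12 (cv2) and the standard library are available. Lean on these libraries where they do the work, as an engineer would, in place of code of your own. Each camera call takes 0.05 s, during which the arm holds its last target. There are 200 camera calls.

### The job

Load the drilling jig. First swing the green brace right back to rest at the side; then take each loose square tube to the lane whose posts carry its colour, set one end behind the heel post and swing the tube about that post, under the head of the line post, until it lies straight along the lane against its posts with its far end butted to the end stop. When every tube is in, swing the brace across them until it clicks fully home, and leave the vial and the dark weight alone.

Things in the scene. Friction and masses are not known exactly. Their poses are not given: they have to be found in the camera images.
- tube_red_c (a point): centre of a loose steel square tube, 150 mm long, 24 x 24 mm, plain steel with a red band near each end (both ends alike); x runs along its length. Closed ends, 0.16 kg. May be absent
- tube_yellow_c (a point): centre of a loose steel square tube, 150 mm long, 24 x 24 mm, plain steel with a yellow band near each end (both ends alike); x runs along its length. Closed ends, 0.16 kg. May be absent
- tube_blue_c (a point): centre of a loose steel square tube, 150 mm long, 24 x 24 mm, plain steel with a blue band near each end (both ends alike); x runs along its length. Closed ends, 0.16 kg. May be absent
- lane_red (a point): home of the red-banded tube's centre in the lane with red posts, 22 mm above the worktop; axes of the jig: x along the lane to its end stop (away from the robot), y left, z up. Right lane. All lanes are alike; in a lane's frame, mm: end stop block face at x=+76.5, 20 tall; heel post 14 thick at x=+55, y=+20, 26 tall
- lane_yellow (a point): home of the yellow-banded tube's centre in the lane with yellow posts, 22 mm above the worktop; axes of the jig: x along the lane to its end stop (away from the robot), y left, z up. Middle lane, 110 mm left of red. Line post of each lane: 14 thick at x=-45, y=-19.5, its round head 28 across overhangs the lane, underside 27.5, top 32.5 mm above the plate
- lane_blue (a point): home of the blue-banded tube's centre in the lane with blue posts, 22 mm above the worktop; axes of the jig: x along the lane to its end stop (away from the robot), y left, z up. Left lane, 110 mm left of yellow. In every lane a tube cannot be lowered straight in: it is swung in from the +y side under the head; play between the posts about 1 mm
- jig: fixed aluminium jig plate, 10 mm thick, 200 mm along x (x=-100 to +100), y=-240 to +165 mm; origin under the yellow lane's middle; carries three lanes of posts, and the brace's hinge boss at its right. A steel block (the brace's catch) stands right of the boss; nothing else stands on it
- brace_hinge (a point): hinge axis of the brace (upright), 54 mm above the worktop, at mid-height of the brace; axes as the jig's; in the red lane's frame it stands at x=+45, y=-55 mm on a boss 32 mm across; its top is 68 mm above the worktop
- brace_push (a point): point in the middle of the green brace arm, 150 mm from its hinge; the arm is a flat bar 285 mm long, 18 mm wide, its underside 46 mm and its top 62 mm above the worktop, swinging level above tubes and posts
- brace (a joint): angle of the green brace arm on its stiff upright hinge, rad: 0 = at rest, pointing along the jig's -x towards the robot beside the lanes; it grows clockwise seen from above, to 1.571 = across all lanes, pointing along the jig's +y. It stays where it is left in mid-swing; at the home end a spring ball catch (block at the hinge, 64 mm tall) resists from about 1.22, then from about 1.48 on snaps it home and holds; up to 0.6 N m turns it
- vial: bystander: small vial with a blue cap, 23 mm across, 60 mm tall, standing beyond the jig (left of it a tall case with its door open stands from about x=0.57, y=0.24 m outward, 344 mm tall); origin at the centre of its underside
- dark_weight: bystander: dark bronze-brown cylinder weight, 33 mm across, 78 mm tall, standing to the right of the jig; origin at the centre of its underside
- tube_red: the red-banded square tube itself, origin at the centre of its underside (12 mm below its centre as built)
- tube_yellow: the yellow-banded square tube itself, origin at the centre of its underside (12 mm below its centre as built)
- tube_blue: the blue-banded square tube itself, origin at the centre of its underside (12 mm below its centre as built)
Not all that is in view belongs to the job. Leave any turquoise look-alike of the tube_blue alone.

How it is judged:
On the way, in this order (a step that is already met when the one before it is completed fails the run):
1. the brace is swung back to its rest (value of joint brace below 0.12 rad), for 0.2 s.
2. every tube lies straight in the lane of its colour, against its posts and its end stop (x of tube_red_c in the frame of lane_red between -0.006 and 0.006 m and y of tube_red_c in the frame of lane_red between -0.004 and 0.004 m and z of tube_red_c in the frame of lane_red between -0.004 and 0.004 m and angle between the x axis of tube_red_c and the x axis of lane_red, either way round below 0.04 rad and x of tube_yellow_c in the frame of lane_yellow between -0.006 and 0.006 m and y of tube_yellow_c in the frame of lane_yellow between -0.004 and 0.004 m and z of tube_yellow_c in the frame of lane_yellow between -0.004 and 0.004 m and angle between the x axis of tube_yellow_c and the x axis of lane_yellow, either way round below 0.04 rad and x of tube_blue_c in the frame of lane_blue between -0.006 and 0.006 m and y of tube_blue_c in the frame of lane_blue between -0.004 and 0.004 m and z of tube_blue_c in the frame of lane_blue between -0.004 and 0.004 m and angle between the x axis of tube_blue_c and the x axis of lane_blue, either way round below 0.04 rad), for 0.2 s.
3. the brace is swung across and seated home (value of joint brace above 1.5 rad), for 0.2 s.
At the end, for the whole second after the job is handed in: Every tube present lies flat in the lane of its colour: its centre within 6 mm along and 4 mm across the lane's place, within 4 mm in height, in line within 0.04 rad, at rest; the brace is home beyond 1.5 rad (all of step 2 and value of joint brace above 1.5 rad and linear speed of each of tube_red, tube_yellow, tube_blue below 0.02 m/s); the robot touches nothing.
It fails at once if the vial is shifted by more than 30 mm or knocked over (distance of vial from where it was at the start of the episode above 0.03 m or angle between vial's own z axis and vertical above 0.5 rad).
It fails at once if the weight is shifted by more than 30 mm or knocked over (distance of dark_weight from where it was at the start of the episode above 0.03 m or angle between dark_weight's own z axis and vertical above 0.5 rad).
Of tube_red, tube_yellow, tube_blue only 2 to 3 are there at a start; the rules pass over those that are not, and their reading is None.
At some moment in a run one of tube_red, tube_yellow, tube_blue may be knocked a few centimetres aside while the robot is not near it.
Once in a run the grip may slacken for a moment while it holds something.
It also fails if it takes over 210 s, if anything falls off the work surface, if the arm or the gripper's body presses on something with over 40 N, if the wrist force passes 120 N, or if a joint passes its speed limit or range.

## Working session

There is one attempt and no reset: what is moved stays moved. The work goes in short steps, Python scripts to look and compute and a tool call to move; the robot and the scene stay as the last step left them, time stands still between calls to the robot, and variables do not carry over. Pictures are saved under pics/ and viewed, at most 14 in all, crops included, and the job is handed in when it is done.

Besides the shell and the picture viewer there is one more tool, called after ">>>" as name([rows], argument=value, ...), one row to a line, values as JSON. move_arm: Moves the arm, as the interface text tells. Its arguments: {"type":"object","properties":{"motion":{"type":"array","items":{"type":"array"}},"jaw":{"type":"number"},"squeeze":{"type":"number"}},"required":["motion"]}

```bash
mkdir -p pics; ls; cat > h.py <<'E'
import numpy as np, cv2
from workcell import env, optics
from scipy.spatial.transform import Rotation as Ro
def snap(n,f):
    c=optics.get_calibration(n); im=optics.read_camera(n); cv2.imwrite('pics/'+f,im[:,:,::-1]); return im,c
def cal(c): return [np.array(c[k],float) for k in('camera_matrix','D','R','t')]
def px2w(c,uv,z):
    K,D,R,t=cal(c); p=cv2.undistortPoints(np.array(uv,float).reshape(-1,1,2),K,D).reshape(-1,2)
    o=-R.T@t; d=np.c_[p,np.ones(len(p))]@R
    s=(np.asarray(z)-o[2])/d[:,2]; return o+d*s[:,None]
def w2px(c,X):
    K,D,R,t=cal(c); return cv2.projectPoints(np.array(X,float).reshape(-1,3),cv2.Rodrigues(R)[0],t,K,D)[0].reshape(-1,2)
E
python3 - <<'E'
from h import *
for n in('top','scene'):
    im,c=snap(n,n+'0.png'); print(n,np.round(-np.array(c['R']).T@c['t'],3))
s=env.observe(); print(s)
E
```

```text
pics
top [-0.659 -0.474  1.647]
scene [0.056 0.712 1.04 ]
{'time': 0.1, 'qpos': array([-1.27861607e+00,  2.59166409e-01,  2.08576214e-02,  1.33368983e+00,
       -1.92223640e-05,  1.41817485e+00]), 'joint_velocities': array([ 0.0006037 , -0.00148014,  0.00160416, -0.00142946,  0.00116546,
       -0.00074373]), 'tau': array([ 4.91795814e-03, -5.56693518e+01,  3.45069337e+01,  1.16777967e-02,
       -1.65090000e-04, -2.18307565e-05]), 'tool_pos': array([ 0.23662779, -0.49646238,  0.40411777]), 'orientation': array([-3.06304889e+00, -6.92683109e-01,  1.61734775e-04]), 'ft_force': array([0.93778123, 0.44118241, 0.43346948]), 'torque': array([-0.01648586,  0.01308025, -0.00299864]), 'grip_force': 0.0, 'finger_gap': 0.9995236404586539}
```

View pics/top0.png

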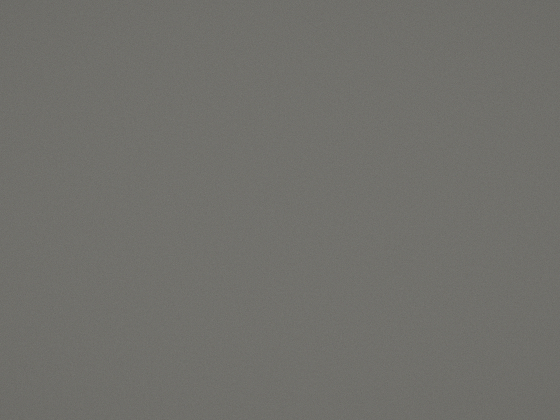

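View pics/scene0.png

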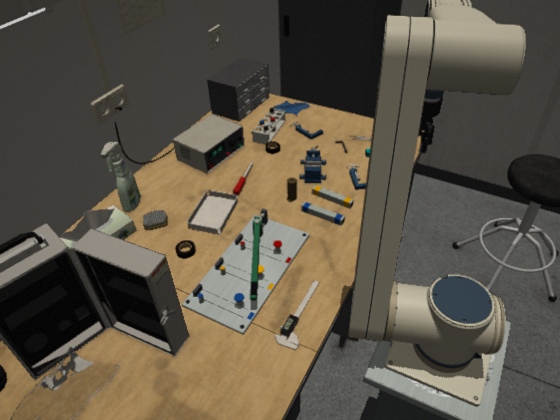

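The top picture is blank grey and no use. The scene view shows the jig at about (248,272), the green brace at (256,258), a yellow-banded tube at (333,197), a blue-banded one at (322,212) and the dark weight at (292,188). I'll take a close crop next.

```bash
python3 - <<'E'
from h import *
im=cv2.imread('pics/scene0.png')[120:335,175:405]
cv2.imwrite('pics/c1.png',cv2.resize(im,None,fx=2.79,fy=2.79,interpolation=cv2.INTER_CUBIC)[:600])
c=optics.get_calibration('scene')
print(px2w(c,[[333,197],[322,212],[256,258],[292,198],[310,237],[270,216],[188,300],[243,327]],[.024,.024,.054,0,.01,.01,.01,.01]).round(3))
E
```

```text
[[ 0.463 -0.389  0.024]
 [ 0.466 -0.304  0.024]
 [ 0.544 -0.013  0.054]
 [ 0.597 -0.347  0.   ]
 [ 0.458 -0.197  0.01 ]
 [ 0.617 -0.225  0.01 ]
 [ 0.657  0.173  0.01 ]
 [ 0.476  0.178  0.01 ]]
```

View pics/c1.png

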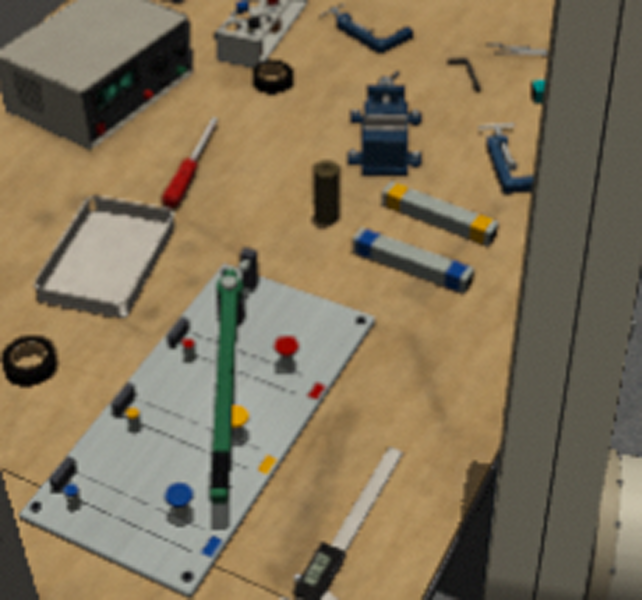

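Choices: the yellow tube is at (333,197). The blue tube is at (322,212), with navy bands. The teal piece at (368,152), half hidden by the arm, would be the turquoise look-alike. Red is either absent or behind the arm. I'll move over the jig for a wrist view.

>>> move_arm([
  [[25,-15,-5],[0,0,0]],
  [[25,-15,-5],[0,0,0]],
  [[25,-15,-5],[0,0,0]],
  [[25,-15,-5],[0,0,0]],
  [[25,-15,-5],[0,0,0]],
  [[25,-15,-5],[0,0,0]],
  [[25,-15,-5],[0,0,0]],
  [[25,-15,-5],[0,0,0]],
])

```text
time: 0.9
tool_pos: [0.366, -0.301, 0.4447]
orientation: [-3.064, -0.693, 0.0]
ft_force: [1.3, -0.9, 0.3]
finger_gap: 1.0
grip_force: 0.0
```

>>> move_arm([
  [[25,-15,-5],[0,0,0]],
  [[25,-15,-5],[0,0,0]],
  [[25,-15,-5],[0,0,0]],
  [[25,-15,-5],[0,0,0]],
  [[25,-15,-5],[0,0,0]],
  [[25,-15,-5],[0,0,0]],
  [[0,0,0],[0,0,0]],
  [[0,0,0],[0,0,0]],
])

```text
time: 1.7
tool_pos: [0.4624, -0.1559, 0.4744]
orientation: [-3.063, -0.695, 0.001]
ft_force: [0.0, -0.7, -0.0]
finger_gap: 1.0
grip_force: 0.0
```

```bash
python3 - <<'E'
from h import *
a,c=snap('wrist','w1.png'); b,_=snap('scene','scene1.png')
s=env.observe(); print(s['time'],s['tool_pos'].round(3),s['orientation'].round(3))
R=np.array(c['R']); print((-R.T@c['t']).round(3),R.round(2), np.array(c['camera_matrix']).round(0))
T=Ro.from_rotvec(s['orientation']).as_matrix(); print((T.T@(-R.T@c['t']-s['tool_pos'])).round(3),(R@T).round(2))
cv2.imwrite('pics/w1s.png',np.hstack([a,b])[:,:,::-1][:, :])
o=np.zeros((600,800,3),np.uint8); o[:300,:400]=cv2.resize(a,(400,300)); 
o=np.hstack([cv2.resize(a,(440,330)),b[100:430,140:500]]); cv2.imwrite('pics/v1.png',cv2.resize(o,(800,330))[:,:,::-1] if 0 else cv2.copyMakeBorder(o,0,0,0,0,0)[:,:,::-1]) if b[100:430].shape[0]==330 else cv2.imwrite('pics/v1.png',np.hstack([cv2.resize(a,(440,330)),b[90:420,140:500]])[:,:,::-1])
E
```

```text
1.8 [ 0.462 -0.157  0.474] [-3.064e+00 -6.920e-01  1.000e-03]
[ 0.536 -0.121  0.443] [[ 0.43 -0.9   0.  ]
 [-0.86 -0.41  0.32]
 [-0.28 -0.14 -0.95]] [[306.   0. 280.]
 [  0. 306. 211.]
 [  0.   0.   1.]]
[ 0.083 -0.001  0.031] [[ 0.    1.   -0.  ]
 [-0.95  0.   -0.31]
 [-0.31  0.    0.95]]Traceback (most recent call last):
  File "<stdin>", line 8, in <module>
    return _nx.concatenate(arrs, 1, dtype=dtype, casting=casting)
           ~~~~~~~~~~~~~~~^^^^^^^^^^^^^^^^^^^^^^^^^^^^^^^^^^^^^^^
ValueError: all the input array dimensions except for the concatenation axis must match exactly, but along dimension 0, the array at index 0 has size 330 and the array at index 1 has size 320
```

```bash
python3 - <<'E'
import cv2,numpy as np
a=cv2.imread('pics/w1.png');b=cv2.imread('pics/scene1.png')
cv2.imwrite('pics/v1.png',np.hstack([cv2.resize(a,(440,330)),b[90:420,200:560]]))
E
```

```text
(no output)
```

View pics/v1.png

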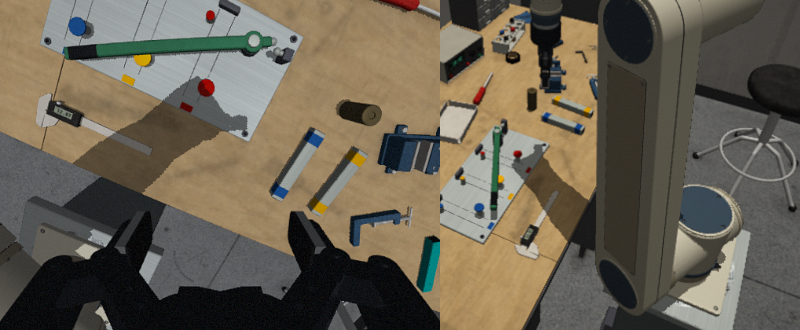

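Wrist view (half-size): heads are blue (77,27), yellow (143,60) and red (206,88). The brace hinge is at (254,40) with its tip at (68,52). The blue tube is at (297,163), the yellow at (340,180), the turquoise look-alike at (430,263) and the weight at (358,112). No red tube so far. Next I'll measure with colour blobs.

```bash
cat >> h.py <<'E'
def blobs(im,col,mn=25):
    h,s,v=cv2.split(cv2.cvtColor(im,cv2.COLOR_RGB2HSV).astype(int))
    m={'red':((h<6)|(h>174))&(s>140)&(v>60),'yellow':(abs(h-22)<7)&(s>170)&(v>110),'blue':(abs(h-110)<10)&(s>140)&(v>60),
       'green':(abs(h-75)<15)&(s>90)&(v>40)}[col].astype(np.uint8)
    n,l,st,ce=cv2.connectedComponentsWithStats(m)
    return [(ce[i].round(1),st[i,4],l==i) for i in range(1,n) if st[i,4]>=mn]
E
python3 - <<'E'
from h import *
im=cv2.imread('pics/w1.png')[:,:,::-1].copy(); c=optics.get_calibration('wrist')
for k in('red','yellow','blue','green'):
    for ce,a,m in blobs(im,k): print(k,ce,a,px2w(c,[ce],.0425)[0].round(3),px2w(c,[ce],.024)[0].round(3))
E
```

```text
red [517.3   4.1] 313 [ 0.776 -0.325  0.042] [ 0.787 -0.334  0.024]
red [267.4  19.2] 104 [ 0.622 -0.065  0.042] [ 0.626 -0.062  0.024]
red [262.  111.4] 360 [ 0.524 -0.102  0.042] [ 0.524 -0.102  0.024]
red [236.7 136.2] 119 [ 0.483 -0.086  0.042] [ 0.48  -0.084  0.024]
yellow [181.1  75.5] 255 [0.521 0.005 0.042] [0.52  0.011 0.024]
yellow [162.8 101.4] 136 [0.483 0.016 0.042] [0.48  0.022 0.024]
yellow [455.7 203.1] 195 [ 0.532 -0.397  0.042] [ 0.532 -0.41   0.024]
yellow [407.4 264.2] 159 [ 0.421 -0.387  0.042] [ 0.416 -0.399  0.024]
blue [97.7 33.3] 397 [0.525 0.116 0.042] [0.524 0.127 0.024]
blue [400.8 177.9] 211 [ 0.528 -0.306  0.042] [ 0.527 -0.315  0.024]
blue [511.6 205.5] 28 [ 0.565 -0.475  0.042] [ 0.567 -0.492  0.024]
blue [357.  244.1] 173 [ 0.418 -0.302  0.042] [ 0.412 -0.31   0.024]
blue [457.2 283. ] 28 [ 0.427 -0.477  0.042] [ 0.422 -0.494  0.024]
blue [454.9 295.7] 45 [ 0.407 -0.488  0.042] [ 0.401 -0.505  0.024]
green [231.   57.4] 3485 [ 0.566 -0.043  0.042] [ 0.567 -0.039  0.024]
green [84.3 67.3] 68 [0.48  0.121 0.042] [0.478 0.132 0.024]
green [545.3 313.1] 53 [ 0.444 -0.658  0.042] [ 0.439 -0.683  0.024]
green [544.2 323.8] 71 [ 0.426 -0.673  0.042] [ 0.421 -0.698  0.024]
green [537.9 350.5] 156 [ 0.377 -0.704  0.042] [ 0.369 -0.731  0.024]
```

>>> move_arm([
  [[0,0,0],[0,0,0.148]],
  [[0,0,0],[0,0,0.148]],
  [[0,0,0],[0,0,0.148]],
  [[22,-44,0],[0,0,0]],
  [[22,-44,0],[0,0,0]],
  [[22,-44,0],[0,0,0]],
  [[22,-44,0],[0,0,0]],
  [[22,-44,0],[0,0,0]],
], jaw=1)

```text
time: 2.6
tool_pos: [0.5726, 0.0644, 0.4746]
orientation: [3.141, -0.002, -0.0]
ft_force: [1.3, -1.4, -0.6]
finger_gap: 0.002
grip_force: 0.0
```

>>> move_arm([
  [[0,0,40],[0,0,0]],
  [[0,0,40],[0,0,0]],
  [[0,0,40],[0,0,0]],
  [[0,0,0],[0,0,0]],
  [[0,0,0],[0,0,0]],
  [[0,0,0],[0,0,0]],
  [[0,0,0],[0,0,0]],
  [[0,0,0],[0,0,0]],
])

```text
time: 3.4
tool_pos: [0.5723, 0.0636, 0.3562]
orientation: [3.142, 0.001, 0.004]
ft_force: [0.4, -0.0, -0.7]
finger_gap: 0.002
grip_force: 0.0
```

```bash
python3 - <<'E'
from h import *
im,c=snap('wrist','w2.png')
s=env.observe(); print(s['time'],s['tool_pos'].round(4),s['orientation'].round(3),s['qpos'].round(2))
for k in('red','yellow','blue'):
    for ce,a,m in blobs(im,k,60): print(k,ce,a,px2w(c,[ce],.0425)[0].round(3),px2w(c,[ce],.036)[0].round(3),px2w(c,[ce],.01)[0].round(3))
E
```

```text
3.45 [0.5722 0.0637 0.3559] [3.142e+00 1.000e-03 3.000e-03] [-0.03  0.32 -0.02  1.23  0.    3.11]
red [412.  144.6] 152 [ 0.625 -0.058  0.042] [ 0.625 -0.061  0.036] [ 0.622 -0.072  0.01 ]
red [438.9 243.5] 469 [ 0.526 -0.1    0.042] [ 0.523 -0.104  0.036] [ 0.511 -0.119  0.01 ]
red [403.4 268.5] 143 [ 0.497 -0.067  0.042] [ 0.493 -0.07   0.036] [ 0.479 -0.082  0.01 ]
yellow [296.8 143.6] 155 [0.625 0.048 0.042] [0.625 0.048 0.036] [0.622 0.046 0.01 ]
yellow [337.8 251.8] 95 [0.517 0.004 0.042] [0.514 0.003 0.036] [ 0.501 -0.003  0.01 ]
yellow [312.8 268.7] 119 [0.497 0.029 0.042] [0.494 0.028 0.036] [0.479 0.025 0.01 ]
blue [180.  143.7] 136 [0.626 0.155 0.042] [0.625 0.157 0.036] [0.622 0.166 0.01 ]
blue [226.  244.1] 475 [0.525 0.118 0.042] [0.522 0.119 0.036] [0.51  0.124 0.01 ]
blue [216.1 268.9] 151 [0.497 0.13  0.042] [0.493 0.132 0.036] [0.479 0.138 0.01 ]
```

View pics/w2.png

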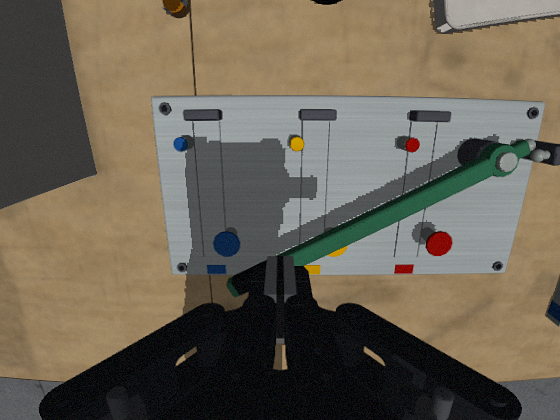

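The view shows the jig square to the world, with heel posts at (180,144), (297,144) and (412,145), heads at (226,244) and (439,243), and the brace from the hinge (507,161) to its tip (232,287). The jig origin works out at about (0.5705, 0.028). I'll lower the closed fingers behind the brace and sweep it to rest.

>>> move_arm([
  [[0,0,35],[0,0,0]],
  [[0,0,35],[0,0,0]],
  [[0,0,35],[0,0,0]],
  [[0,0,30],[0,0,0]],
  [[0,0,0],[0,0,0]],
  [[-14,7,0],[0,0,0]],
  [[-13,6,0],[0,0,0]],
  [[-13,7,0],[0,0,0]],
])

```text
time: 4.25
tool_pos: [0.5324, 0.0437, 0.2216]
orientation: [-3.141, -0.002, -0.004]
ft_force: [0.4, 1.1, -1.2]
finger_gap: 0.001
grip_force: 0.8
```

>>> move_arm([
  [[-13,7,0],[0,0,0]],
  [[-13,7,0],[0,0,0]],
  [[-12,7,0],[0,0,0]],
  [[-15,14,0],[0,0,0]],
  [[-14,14,0],[0,0,0]],
  [[-14,15,0],[0,0,0]],
  [[-12,22,0],[0,0,0]],
  [[-12,23,0],[0,0,0]],
])

```text
time: 5.05
tool_pos: [0.4271, -0.066, 0.2211]
orientation: [3.141, 0.003, 0.004]
ft_force: [2.5, 0.6, 0.4]
finger_gap: 0.002
grip_force: 0.8
```

>>> move_arm([
  [[-6,18,0],[0,0,0]],
  [[-6,18,0],[0,0,0]],
  [[0,12,0],[0,0,0]],
  [[0,3,0],[0,0,0]],
  [[0,2,0],[0,0,0]],
  [[0,0,0],[0,0,0]],
  [[0,0,0],[0,0,0]],
  [[0,0,0],[0,0,0]],
])

```text
time: 5.85
tool_pos: [0.4148, -0.1163, 0.2204]
orientation: [-3.135, -0.004, -0.0]
ft_force: [-2.6, 19.2, 12.5]
finger_gap: 0.001
grip_force: 9.8
```

>>> move_arm([
  [[0,-10,0],[0,0,0]],
  [[0,-10,-40],[0,0,0]],
  [[0,0,-40],[0,0,0]],
  [[0,0,-40],[0,0,0]],
  [[0,0,-40],[0,0,0]],
  [[0,0,0],[0,0,0]],
  [[0,0,0],[0,0,0]],
  [[0,0,0],[0,0,0]],
])

```text
time: 6.65
tool_pos: [0.415, -0.0981, 0.3791]
orientation: [-3.141, -0.001, 0.002]
ft_force: [-0.1, 0.1, -0.4]
finger_gap: -0.002
grip_force: 0.0
```

```bash
python3 - <<'E'
from h import *
im,c=snap('wrist','w3.png')
s=env.observe(); print(s['time'],s['tool_pos'].round(4),s['orientation'].round(3),s['qpos'].round(2))
for k in('red','yellow','blue'):
    for ce,a,m in blobs(im,k,60): print(k,ce,a,px2w(c,[ce],.0425)[0].round(3),px2w(c,[ce],.036)[0].round(3),px2w(c,[ce],.024)[0].round(3))
E
```

```text
6.7 [ 0.415  -0.0982  0.3788] [-3.141e+00 -1.000e-03  3.000e-03] [-0.43  0.06 -0.29  1.22 -0.    2.71]
red [283.7  79.1] 686 [ 0.524 -0.102  0.042] [ 0.525 -0.102  0.036] [ 0.526 -0.102  0.024]
red [265. 127.] 210 [ 0.481 -0.084  0.042] [ 0.48  -0.083  0.036] [ 0.48  -0.083  0.024]
yellow [167.5  79.9] 664 [0.524 0.008 0.042] [0.525 0.01  0.036] [0.526 0.014 0.024]
yellow [163.7 128. ] 214 [0.48  0.016 0.042] [0.48  0.018 0.036] [0.479 0.023 0.024]
yellow [541.2 187.9] 309 [ 0.421 -0.381  0.042] [ 0.42  -0.387  0.036] [ 0.417 -0.398  0.024]
blue [57.5 83.4] 592 [0.524 0.117 0.042] [0.525 0.122 0.036] [0.526 0.13  0.024]
blue [491.6  81.4] 429 [ 0.526 -0.302  0.042] [ 0.527 -0.306  0.036] [ 0.528 -0.314  0.024]
blue [ 67.3 129.8] 191 [0.48  0.115 0.042] [0.48  0.12  0.036] [0.479 0.128 0.024]
blue [467.8 190.9] 325 [ 0.417 -0.297  0.042] [ 0.416 -0.301  0.036] [ 0.413 -0.309  0.024]
```

View pics/w3.png

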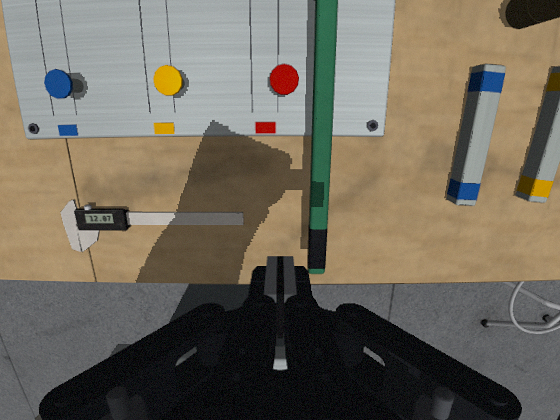

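The brace lies at rest along -x (x≈318), having hit its stop at 19 N. The blue tube is at (478,135), with the yellow at the right edge. Next I turn the gripper a half turn, so the wrist stays in range, and go over the blue tube.

>>> move_arm([
  [[0,0,0],[0,0,-0.149]],
  [[0,0,0],[0,0,-0.149]],
  [[0,0,0],[0,0,-0.149]],
  [[0,0,0],[0,0,-0.149]],
  [[0,0,0],[0,0,-0.149]],
  [[0,0,0],[0,0,-0.149]],
  [[0,0,0],[0,0,-0.149]],
  [[0,0,0],[0,0,-0.149]],
], jaw=-1)

```text
time: 7.5
tool_pos: [0.4151, -0.0983, 0.3786]
orientation: [-2.592, -1.771, 0.002]
ft_force: [0.3, 0.9, -0.5]
finger_gap: 1.001
grip_force: 0.0
```

>>> move_arm([
  [[0,0,0],[0,0,-0.149]],
  [[0,0,0],[0,0,-0.149]],
  [[0,0,0],[0,0,-0.149]],
  [[0,0,0],[0,0,-0.149]],
  [[0,0,0],[0,0,-0.149]],
  [[0,0,0],[0,0,-0.149]],
  [[0,0,0],[0,0,-0.149]],
  [[0,0,0],[0,0,-0.149]],
])

```text
time: 8.3
tool_pos: [0.4151, -0.0983, 0.3786]
orientation: [-1.151, -2.921, -0.0]
ft_force: [0.6, 0.7, -0.5]
finger_gap: 1.002
grip_force: 0.0
```

>>> move_arm([
  [[0,0,0],[0,0,-0.149]],
  [[0,0,0],[0,0,-0.149]],
  [[0,0,0],[0,0,-0.149]],
  [[0,0,0],[0,0,-0.149]],
  [[0,0,0],[0,0,-0.118]],
  [[-10,-40,0],[0,0,0]],
  [[-10,-40,0],[0,0,0]],
  [[-10,-40,0],[0,0,0]],
])

```text
time: 9.1
tool_pos: [0.4401, -0.2207, 0.3787]
orientation: [-0.066, -3.139, -0.001]
ft_force: [0.4, 0.2, -0.4]
finger_gap: 1.002
grip_force: 0.0
```

>>> move_arm([
  [[-10,-40,0],[0,0,0]],
  [[-10,-40,0],[0,0,0]],
  [[0,-12,0],[0,0,0]],
  [[0,0,0],[0,0,0]],
  [[0,0,0],[0,0,0]],
  [[0,0,0],[0,0,0]],
  [[0,0,0],[0,0,0]],
  [[0,0,0],[0,0,0]],
])

```text
time: 9.9
tool_pos: [0.4561, -0.3113, 0.3801]
orientation: [0.065, 3.14, -0.001]
ft_force: [-0.6, -1.0, -0.4]
finger_gap: 1.004
grip_force: 0.0
```

```bash
python3 - <<'E'
from h import *
im,c=snap('wrist','w4.png')
s=env.observe(); print(s['time'],s['tool_pos'].round(4),s['orientation'].round(3),s['qpos'].round(2))
for k in('red','yellow','blue'):
    for ce,a,m in blobs(im,k,60): print(k,ce,a,px2w(c,[ce],.024)[0].round(4),px2w(c,[ce],.036)[0].round(3))
E
```

```text
9.95 [ 0.4561 -0.3115  0.38  ] [ 6.600e-02  3.141e+00 -1.000e-03] [-0.75  0.27 -0.02  1.27 -0.   -0.71]
red [474.7 194.6] 158 [ 0.4742 -0.0911  0.024 ] [ 0.471 -0.099  0.036]
red [467.6 241.5] 404 [ 0.5323 -0.0902  0.024 ] [ 0.526 -0.098  0.036]
red [481.5 309.9] 71 [ 0.6325 -0.0534  0.024 ] [ 0.623 -0.063  0.036]
yellow [195.8 153.4] 398 [ 0.4166 -0.399   0.024 ] [ 0.415 -0.396  0.036]
yellow [555.3 192.1] 77 [0.4747 0.0094 0.024 ] [ 0.471 -0.002  0.036]
yellow [553.7 238. ] 224 [0.5336 0.0226 0.024 ] [0.528 0.01  0.036]
yellow [199.7 252.1] 293 [ 0.5322 -0.4092  0.024 ] [ 0.526 -0.405  0.036]
blue [279.2 145.4] 409 [ 0.4121 -0.3101  0.024 ] [ 0.411 -0.31   0.036]
blue [279.4 246. ] 298 [ 0.5279 -0.3147  0.024 ] [ 0.522 -0.314  0.036]
```

View pics/w4.png

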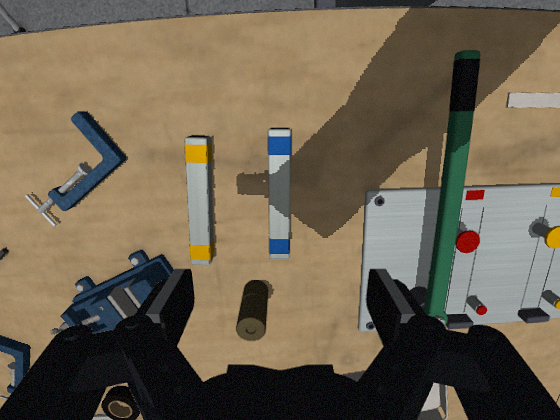

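The view shows the blue tube at (279,193), the yellow at (199,200) and the weight at (255,310). No red tube is in view. I'll grasp blue.

>>> move_arm([
  [[-7,0,30],[0,0,0]],
  [[-7,0,35],[0,0,0]],
  [[0,0,35],[0,0,0]],
  [[0,0,35],[0,0,0]],
  [[0,0,35],[0,0,0]],
  [[0,0,24],[0,0,0]],
  [[0,0,10],[0,0,0]],
  [[0,0,0],[0,0,0]],
])

```text
time: 10.75
tool_pos: [0.4699, -0.3126, 0.1749]
orientation: [-0.067, -3.139, -0.002]
ft_force: [0.2, -0.9, 1.2]
finger_gap: 1.001
grip_force: 0.0
```

>>> move_arm([
  [[0,0,0],[0,0,0]],
  [[0,0,0],[0,0,0]],
  [[0,0,0],[0,0,0]],
  [[0,0,0],[0,0,0]],
  [[0,0,0],[0,0,0]],
  [[0,0,0],[0,0,0]],
  [[0,0,0],[0,0,0]],
  [[0,0,0],[0,0,0]],
], jaw=1, squeeze=70)

```text
time: 11.55
tool_pos: [0.4702, -0.313, 0.1766]
orientation: [0.067, 3.14, -0.001]
ft_force: [-0.4, 1.2, 6.4]
finger_gap: 0.268
grip_force: 70.5
```

>>> move_arm([
  [[0,0,-30],[0,0,0]],
  [[0,0,-35],[0,0,0]],
  [[0,0,-35],[0,0,0]],
  [[0,0,-20],[0,0,0]],
  [[0,0,0],[0,0,0]],
  [[0,0,0],[0,0,0]],
  [[0,0,0],[0,0,0]],
  [[0,0,0],[0,0,0]],
])

```text
time: 12.35
tool_pos: [0.4698, -0.3127, 0.2942]
orientation: [-0.067, -3.139, -0.003]
ft_force: [0.6, -1.1, -2.7]
finger_gap: 0.264
grip_force: 69.4
```

```bash
python3 - <<'E'
from h import *
im,c=snap('wrist','w5.png')
s=env.observe(); print(s['time'],s['tool_pos'].round(4),s['orientation'].round(3),s['qpos'].round(2))
T=Ro.from_rotvec(s['orientation']).as_matrix()
z=s['tool_pos'][2]-.178+.024
for k in('red','yellow','blue'):
    for ce,a,m in blobs(im,k,60): 
        p=px2w(c,[ce],z)[0];print(k,ce,a,p.round(4),(T.T@(p-s['tool_pos'])).round(4),px2w(c,[ce],.024)[0].round(3))
E
```

```text
12.4 [ 0.4699 -0.3128  0.2944] [-6.700e-02 -3.139e+00 -2.000e-03] [-0.74  0.34 -0.15  1.08  0.   -0.69]
red [536.6 205.5] 146 [ 0.4324 -0.1966  0.1404] [0.0422 0.1143 0.1542] [ 0.473 -0.09   0.024]
red [527.6 267.5] 572 [ 0.4636 -0.1937  0.1404] [0.0112 0.1185 0.1542] [ 0.534 -0.084  0.024]
red [533.9 349.9] 108 [ 0.5153 -0.1763  0.1404] [-0.0398  0.1381  0.1541] [ 0.635 -0.051  0.024]
yellow [166.3 151.7] 732 [ 0.403  -0.3552  0.1404] [ 0.0648 -0.0455  0.154 ] [ 0.416 -0.399  0.024]
yellow [175.6 281.3] 478 [ 0.4625 -0.3604  0.1404] [ 0.0052 -0.0482  0.1539] [ 0.532 -0.409  0.024]
blue [279.9 166.2] 2848 [ 0.411  -0.3098  0.1404] [0.0587 0.0003 0.1541] [ 0.432 -0.31   0.024]
```

View pics/w5.png

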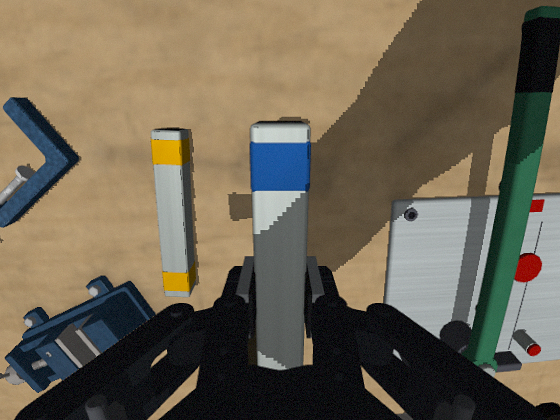

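The tube is held at its middle. I'll tilt it to 0.2 rad and carry it to the blue lane.

>>> move_arm([
  [[0,0,0],[0,0,0.079]],
  [[0,0,0],[0,0,0.079]],
  [[-1,20,0],[0,0,0]],
  [[-1,38,0],[0,0,0]],
  [[-1,42,0],[0,0,0]],
  [[-1,42,0],[0,0,0]],
  [[0,42,0],[0,0,0]],
  [[0,42,0],[0,0,0]],
])

```text
time: 13.2
tool_pos: [0.5191, -0.0906, 0.2951]
orientation: [-0.315, -3.125, -0.0]
ft_force: [0.3, 0.2, -1.1]
finger_gap: 0.264
grip_force: 69.3
```

>>> move_arm([
  [[0,42,0],[0,0,0]],
  [[0,42,0],[0,0,0]],
  [[0,42,0],[0,0,0]],
  [[0,42,0],[0,0,0]],
  [[0,42,0],[0,0,0]],
  [[0,33,0],[0,0,0]],
  [[0,0,25],[0,0,0]],
  [[0,0,25],[0,0,0]],
])

```text
time: 14.0
tool_pos: [0.5676, 0.1473, 0.2447]
orientation: [0.311, 3.126, 0.0]
ft_force: [0.0, -0.5, -2.6]
finger_gap: 0.262
grip_force: 69.4
```

>>> move_arm([
  [[0,0,0],[0,0,0]],
  [[0,0,0],[0,0,0]],
  [[0,0,0],[0,0,0]],
  [[0,0,0],[0,0,0]],
  [[0,0,0],[0,0,0]],
  [[0,0,0],[0,0,0]],
  [[0,0,0],[0,0,0]],
  [[0,0,0],[0,0,0]],
])

```text
time: 14.8
tool_pos: [0.5675, 0.1458, 0.2458]
orientation: [0.315, 3.126, 0.0]
ft_force: [-0.6, -0.3, -3.4]
finger_gap: 0.265
grip_force: 69.4
```

```bash
python3 - <<'E'
from h import *
im,c=snap('wrist','w6.png'); sc,cs=snap('scene','scene6.png')
s=env.observe(); print(s['time'],s['tool_pos'].round(4),s['orientation'].round(3),s['qpos'].round(2),s['ft_force'].round(1),s['finger_gap'])
T=Ro.from_rotvec(s['orientation']).as_matrix()
z=s['tool_pos'][2]-.1766+.024
for k in('red','yellow','blue'):
    for ce,a,m in blobs(im,k,60): 
        p=px2w(c,[ce],z)[0];print(k,ce,a,(T.T@(p-s['tool_pos'])).round(4),px2w(c,[ce],.0425)[0].round(4))
cv2.imwrite('pics/v6.png',np.hstack([cv2.resize(im,(440,330)),cv2.resize(sc[200:365,120:300],None,fx=2,fy=2)])[:,:,::-1])
E
```

```text
14.9 [0.5675 0.1459 0.2457] [-0.315 -3.126 -0.   ] [ 0.11  0.41 -0.18  0.99  0.    0.31] [ 0.2  0.  -2.5] 0.2642132214050594
red [ 36.7 351.6] 177 [-0.0396 -0.1297  0.1526] [ 0.6187 -0.0522  0.0425]
yellow [ 82.1 138. ] 541 [ 0.0707 -0.079   0.1526] [0.48   0.0494 0.0425]
yellow [ 52.1 221.9] 1236 [ 0.0347 -0.1004  0.1526] [0.5239 0.0095 0.0425]
blue [239.3 100.9] 638 [ 0.0838 -0.0151  0.1526] [0.4799 0.1418 0.0425]
blue [279.9 166.3] 2791 [0.0588 0.0003 0.1526] [0.5189 0.1561 0.0425]
blue [218.9 187. ] 1591 [ 0.0503 -0.0247  0.1526] [0.5237 0.1189 0.0425]
```

View pics/v6.png

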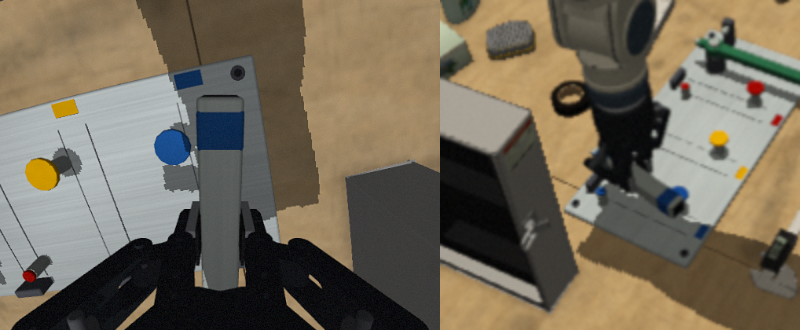

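The blue head projects to (0.524,0.119), so the lane is at about (0.5695,0.138), and the tube sits left of the head with its far end clear. I'll lower it.

>>> move_arm([
  [[0,0,20],[0,0,0]],
  [[0,0,20],[0,0,0]],
  [[0,0,10],[0,0,0]],
  [[0,0,5],[0,0,0]],
  [[0,0,3],[0,0,0]],
  [[0,0,0],[0,0,0]],
  [[0,0,0],[0,0,0]],
  [[0,0,0],[0,0,0]],
])

```text
time: 15.7
tool_pos: [0.5677, 0.1459, 0.1883]
orientation: [0.315, 3.125, 0.0]
ft_force: [-0.4, -0.4, -2.4]
finger_gap: 0.263
grip_force: 69.4
```

>>> move_arm([
  [[-0.5,-1,0],[0,0,-0.025]],
  [[-0.5,-1,0],[0,0,-0.025]],
  [[-0.5,-1,0],[0,0,-0.025]],
  [[-0.4,-1,0],[0,0,-0.025]],
  [[-0.4,-1,0],[0,0,-0.025]],
  [[-0.3,-1,0],[0,0,-0.025]],
  [[-0.3,-1,0],[0,0,-0.025]],
  [[-0.3,-1,0],[0,0,-0.025]],
])

```text
time: 16.5
tool_pos: [0.5698, 0.1375, 0.1877]
orientation: [0.002, -3.142, 0.0]
ft_force: [-0.6, -0.1, -2.1]
finger_gap: 0.263
grip_force: 73.9
```

>>> move_arm([
  [[0,0,0],[0,0,0]],
  [[0,0,0],[0,0,0]],
  [[0,0,0],[0,0,0]],
  [[0,0,0],[0,0,0]],
  [[0,0,0],[0,0,0]],
  [[0,0,0],[0,0,0]],
  [[0,0,0],[0,0,0]],
  [[0,0,0],[0,0,0]],
])

```text
time: 17.3
tool_pos: [0.5698, 0.1375, 0.1877]
orientation: [-0.001, -3.142, 0.0]
ft_force: [-0.6, 0.8, -2.6]
finger_gap: 0.264
grip_force: 74.2
```

```bash
python3 - <<'E'
from h import *
im,c=snap('wrist','w7.png'); sc,cs=snap('scene','scene7.png')
s=env.observe(); print(s['time'],s['tool_pos'].round(4),s['orientation'].round(3),s['ft_force'].round(1),s['torque'].round(2),s['finger_gap'])
for k in('yellow','blue'):
    for ce,a,m in blobs(im,k,60): print(k,ce,a,px2w(c,[ce],.0425)[0].round(4),px2w(c,[ce],.034)[0].round(4))
cv2.imwrite('pics/v7.png',np.hstack([im[20:350,60:400],cv2.resize(sc[200:365,120:300],None,fx=2,fy=2)])[:,:,::-1])
E
```

```text
17.4 [0.5698 0.1376 0.1877] [ 1.000e-03  3.142e+00 -0.000e+00] [ 0.3  0.1 -2.6] [-0.01  0.01  0.03] 0.2637093887562313
yellow [46.1 89.7] 1142 [0.4807 0.0525 0.0425] [0.4801 0.0461 0.034 ]
yellow [  1.5 211.2] 101 [0.5275 0.0211 0.0425] [0.5303 0.0124 0.034 ]
blue [280.6  84.4] 1348 [0.4807 0.138  0.0425] [0.4801 0.138  0.034 ]
blue [252.8 185.6] 6136 [0.5171 0.1274 0.0425] [0.5192 0.1266 0.034 ]
```

View pics/v7.png

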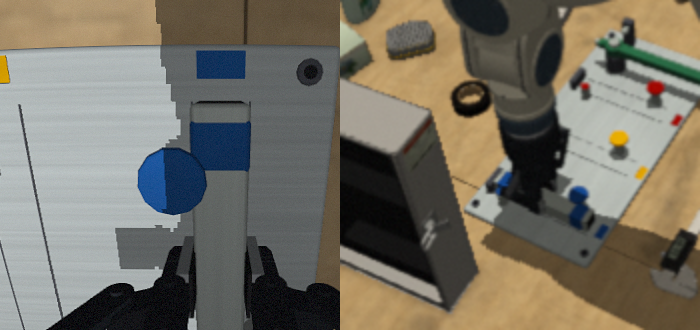

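The tube lies under the blue head, aligned with the blue mark and with no force on the wrist. I'll check its x, then lower and release.

>>> move_arm([
  [[0,0,1.5],[0,0,0]],
  [[0,0,0],[0,0,0]],
  [[0,0,0],[0,0,0]],
  [[0,0,0],[0,0,0]],
  [[0,0,0],[0,0,0]],
  [[0,0,0],[0,0,0]],
  [[0,0,0],[0,0,0]],
  [[0,0,0],[0,0,0]],
])

```text
time: 18.2
tool_pos: [0.5698, 0.1376, 0.1867]
orientation: [0.001, 3.141, 0.0]
ft_force: [-2.2, 0.4, 5.9]
finger_gap: 0.26
grip_force: 75.0
```

>>> move_arm([
  [[0,0,0],[0,0,0]],
  [[0,0,0],[0,0,0]],
  [[0,0,0],[0,0,0]],
  [[0,0,0],[0,0,0]],
  [[0,0,0],[0,0,0]],
  [[0,0,0],[0,0,0]],
  [[0,0,0],[0,0,0]],
  [[0,0,0],[0,0,0]],
], jaw=0)

```text
time: 19.0
tool_pos: [0.5698, 0.1375, 0.1862]
orientation: [-0.001, -3.142, 0.0]
ft_force: [0.2, -0.0, 0.0]
finger_gap: 0.5
grip_force: 0.0
```

>>> move_arm([
  [[0,0,-10],[0,0,0]],
  [[0,0,-30],[0,0,0]],
  [[0,0,-40],[0,0,0]],
  [[0,0,-40],[0,0,0]],
  [[0,0,-40],[0,0,0]],
  [[0,0,0],[0,0,0]],
  [[0,0,0],[0,0,0]],
  [[0,0,0],[0,0,0]],
])

```text
time: 19.8
tool_pos: [0.5695, 0.1375, 0.3455]
orientation: [-0.001, -3.14, 0.0]
ft_force: [0.2, -0.2, 0.1]
finger_gap: 0.503
grip_force: 0.0
```

```bash
python3 - <<'E'
from h import *
im,c=snap('wrist','w8.png')
s=env.observe(); print(s['time'],s['tool_pos'].round(4),s['orientation'].round(3),s['ft_force'].round(1),s['finger_gap'])
for k in('red','yellow','blue'):
    for ce,a,m in blobs(im,k,60): print(k,ce,a,px2w(c,[ce],.0425)[0].round(4),px2w(c,[ce],.034)[0].round(4))
X=[]
for x in(-.075,.075):
    for y in(-.012,.012): X.append((.5695+x,.138+y,.034))
im=im[:,:,::-1].copy()
for p in w2px(c,X): cv2.circle(im,tuple(int(round(v)) for v in p),2,(0,255,255),-1)
cv2.imwrite('pics/v8.png',im)
E
```

```text
19.85 [0.5695 0.1375 0.3451] [-1.00e-03 -3.14e+00  0.00e+00] [-0.9 -0.4  0.1] 0.5057163784191232
red [ 55.7 102.7] 252 [ 0.4797 -0.0587  0.0425] [ 0.4794 -0.0648  0.034 ]
red [ 23.9 154.2] 598 [ 0.524  -0.1003  0.0425] [ 0.5251 -0.1078  0.034 ]
red [ 87.7 249.4] 112 [ 0.6206 -0.0563  0.0425] [ 0.6247 -0.0624  0.034 ]
yellow [164.7  99.5] 278 [0.4797 0.0397 0.0425] [0.4794 0.0366 0.034 ]
yellow [136.7 152.2] 674 [0.5241 0.0093 0.0425] [0.5252 0.0053 0.034 ]
yellow [191.6 250.2] 117 [0.6205 0.0505 0.0425] [0.6247 0.0478 0.034 ]
blue [280.3  98.1] 286 [0.4794 0.138  0.0425] [0.4791 0.138  0.034 ]
blue [267.6 144.7] 1232 [0.5183 0.1269 0.0425] [0.5192 0.1266 0.034 ]
blue [279.9 253. ] 391 [0.6234 0.1377 0.0425] [0.6276 0.1377 0.034 ]
blue [300.1 250.5] 111 [0.6206 0.1575 0.0425] [0.6248 0.1582 0.034 ]
blue [299.4 363.2] 92 [0.7641 0.1601 0.0425] [0.7727 0.1608 0.034 ]
```

View pics/v8.png

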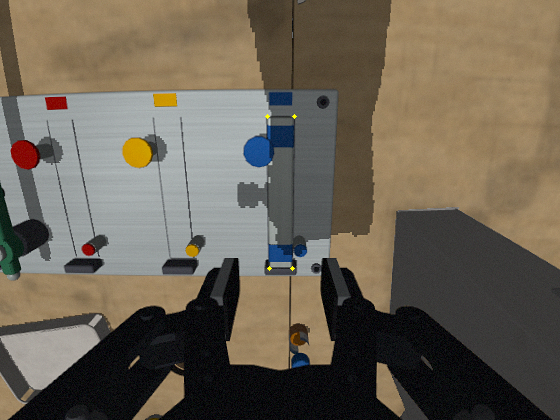

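Blue lies exactly on the projected home corners (267–295, 117–269). The vial stands beyond the jig near (300,340–365). Now I'll go for yellow.

>>> move_arm([
  [[5,-25,0],[0,0,0]],
  [[8,-42,0],[0,0,0]],
  [[8,-42,0],[0,0,0]],
  [[8,-42,0],[0,0,0]],
  [[8,-42,0],[0,0,0]],
  [[8,-42,0],[0,0,0]],
  [[8,-42,0],[0,0,0]],
  [[8,-42,0],[0,0,0]],
], jaw=-1)

```text
time: 20.65
tool_pos: [0.5078, -0.183, 0.345]
orientation: [-0.001, -3.14, -0.002]
ft_force: [0.6, 0.5, 0.4]
finger_gap: 0.999
grip_force: 0.0
```

>>> move_arm([
  [[8,-42,0],[0,0,0]],
  [[8,-42,0],[0,0,0]],
  [[8,-42,0],[0,0,0]],
  [[8,-42,0],[0,0,0]],
  [[8,-42,0],[0,0,0]],
  [[4,-12,0],[0,0,0.086]],
  [[0,0,0],[0,0,0]],
  [[0,0,0],[0,0,0]],
])

```text
time: 21.45
tool_pos: [0.4643, -0.403, 0.3451]
orientation: [-0.134, -3.137, -0.003]
ft_force: [0.1, 0.0, 0.6]
finger_gap: 1.0
grip_force: 0.0
```

```bash
python3 - <<'E'
from h import *
im,c=snap('wrist','w9.png'); 
s=env.observe(); print(s['time'],s['tool_pos'].round(4),s['orientation'].round(3),s['qpos'].round(2))
for k in('red','yellow','blue'):
    for ce,a,m in blobs(im,k,60): print(k,ce,a,px2w(c,[ce],.024)[0].round(4))
E
```

```text
21.5 [ 0.4645 -0.4025  0.3455] [-1.320e-01 -3.138e+00 -2.000e-03] [-0.85  0.39  0.06  1.25  0.   -0.77]
yellow [278.2 146.3] 522 [ 0.4167 -0.3997  0.024 ]
yellow [278.1 257.4] 367 [ 0.5319 -0.4098  0.024 ]
```

View pics/w9.png

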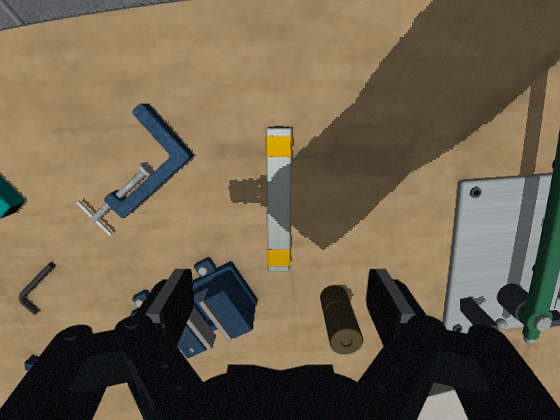

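The yellow tube is at (279,200), unmoved, and clear of the vise (215,300) and the weight (342,320). The turquoise piece is at (5,195). I'll grasp yellow.

>>> move_arm([
  [[-5,-1,30],[0,0,0]],
  [[-5,0,35],[0,0,0]],
  [[0,0,35],[0,0,0]],
  [[0,0,35],[0,0,0]],
  [[0,0,25],[0,0,0]],
  [[0,0,9],[0,0,0]],
  [[0,0,0],[0,0,0]],
  [[0,0,0],[0,0,0]],
])

```text
time: 22.3
tool_pos: [0.4748, -0.405, 0.1785]
orientation: [0.134, 3.138, -0.002]
ft_force: [0.4, 0.4, 0.3]
finger_gap: 1.001
grip_force: 0.0
```

>>> move_arm([
  [[0,0,0],[0,0,0]],
  [[0,0,0],[0,0,0]],
  [[0,0,0],[0,0,0]],
  [[0,0,0],[0,0,0]],
  [[0,0,0],[0,0,0]],
  [[0,0,0],[0,0,0]],
  [[0,0,0],[0,0,0]],
  [[0,0,0],[0,0,0]],
], jaw=1, squeeze=70)

```text
time: 23.1
tool_pos: [0.4743, -0.4054, 0.1778]
orientation: [0.136, 3.138, -0.001]
ft_force: [0.6, 0.4, 6.3]
finger_gap: 0.263
grip_force: 70.0
```

>>> move_arm([
  [[0,0,-30],[0,0,0]],
  [[0,0,-35],[0,0,0]],
  [[0,0,-35],[0,0,0]],
  [[0,0,-20],[0,0,0]],
  [[0,0,0],[0,0,0]],
  [[0,0,0],[0,0,0]],
  [[0,0,0],[0,0,0]],
  [[0,0,0],[0,0,0]],
])

```text
time: 23.9
tool_pos: [0.4741, -0.405, 0.2955]
orientation: [-0.136, -3.137, -0.003]
ft_force: [-0.5, -0.1, -1.6]
finger_gap: 0.267
grip_force: 69.0
```

```bash
python3 - <<'E'
from h import *
im,c=snap('wrist','w10.png'); 
s=env.observe(); print(s['time'],s['tool_pos'].round(4),s['orientation'].round(3),s['finger_gap'])
T=Ro.from_rotvec(s['orientation']).as_matrix()
z=s['tool_pos'][2]-.1766+.024
for k in('yellow',):
    for ce,a,m in blobs(im,k,60): print(k,ce,a,(T.T@(px2w(c,[ce],z)[0]-s['tool_pos'])).round(4))
E
```

```text
23.95 [ 0.4741 -0.4051  0.2957] [-1.360e-01 -3.137e+00 -3.000e-03] 0.26517868349103957
yellow [279.6 166. ] 2747 [0.059  0.0002 0.1527]
```

>>> move_arm([
  [[0,0,0],[0,0,0.057]],
  [[0,0,0],[0,0,0.057]],
  [[-1,20,0],[0,0,0]],
  [[-1,40,0],[0,0,0]],
  [[-1,42,0],[0,0,0]],
  [[-1,42,0],[0,0,0]],
  [[0,42,0],[0,0,0]],
  [[0,42,0],[0,0,0]],
])

```text
time: 24.75
tool_pos: [0.5235, -0.1801, 0.2968]
orientation: [-0.313, -3.125, -0.001]
ft_force: [1.1, 0.7, -1.6]
finger_gap: 0.259
grip_force: 69.1
```

>>> move_arm([
  [[0,42,0],[0,0,0]],
  [[0,42,0],[0,0,0]],
  [[0,42,0],[0,0,0]],
  [[0,42,0],[0,0,0]],
  [[0,42,0],[0,0,0]],
  [[0,13,0],[0,0,0]],
  [[0,0,25],[0,0,0]],
  [[0,0,25],[0,0,0]],
])

```text
time: 25.55
tool_pos: [0.5679, 0.0371, 0.2468]
orientation: [0.311, 3.125, -0.0]
ft_force: [0.4, -1.2, -2.1]
finger_gap: 0.261
grip_force: 69.2
```

>>> move_arm([
  [[0,0,0],[0,0,0]],
  [[0,0,0],[0,0,0]],
  [[0,0,0],[0,0,0]],
  [[0,0,0],[0,0,0]],
  [[0,0,0],[0,0,0]],
  [[0,0,0],[0,0,0]],
  [[0,0,0],[0,0,0]],
  [[0,0,0],[0,0,0]],
])

```text
time: 26.35
tool_pos: [0.5681, 0.0359, 0.2473]
orientation: [0.315, 3.126, -0.0]
ft_force: [-0.2, 0.2, -2.2]
finger_gap: 0.262
grip_force: 69.1
```

```bash
python3 - <<'E'
from h import *
im,c=snap('wrist','w11.png'); snap('scene','scene11.png')
s=env.observe(); print(s['time'],s['tool_pos'].round(4),s['orientation'].round(3),s['finger_gap'])
T=Ro.from_rotvec(s['orientation']).as_matrix()
z=s['tool_pos'][2]-.1778+.024
for k in('yellow','blue'):
    for ce,a,m in blobs(im,k,60): print(k,ce,a,(T.T@(px2w(c,[ce],z)[0]-s['tool_pos'])).round(4),px2w(c,[ce],.0425)[0].round(4))
E
```

```text
26.45 [0.5681 0.0359 0.2472] [-0.315 -3.126 -0.   ] 0.2625067744513873
yellow [239.2 100.1] 645 [ 0.0841 -0.0152  0.1538] [0.48   0.0317 0.0425]
yellow [280.4 164.5] 2185 [0.0593 0.0005 0.1538] [0.5188 0.0465 0.0425]
yellow [219.2 185.4] 1599 [ 0.0506 -0.0248  0.1538] [0.5237 0.009  0.0425]
blue [410.   64.8] 661 [0.0973 0.049  0.1538] [0.4799 0.1244 0.0425]
blue [416. 136.] 2838 [0.071  0.0545 0.1538] [0.5178 0.1246 0.0425]
blue [466.4 279.2] 245 [0.0055 0.0886 0.1538] [0.6182 0.1534 0.0425]
blue [436.6 288. ] 766 [0.001  0.0747 0.1538] [0.6206 0.1329 0.0425]
```

The geometry matches the blue insertion to within a pixel or two. I'll lower, swing, seat and release, checking force after the swing.

>>> move_arm([
  [[0,0,20],[0,0,0]],
  [[0,0,20],[0,0,0]],
  [[0,0,10],[0,0,0]],
  [[0,0,5],[0,0,0]],
  [[0,0,3],[0,0,0]],
  [[0,0,0],[0,0,0]],
  [[0,0,0],[0,0,0]],
  [[0,0,0],[0,0,0]],
])

```text
time: 27.25
tool_pos: [0.5683, 0.0359, 0.1898]
orientation: [0.315, 3.125, 0.0]
ft_force: [0.3, 0.1, -1.7]
finger_gap: 0.26
grip_force: 69.1
```

>>> move_arm([
  [[-0.5,-1,0],[0,0,-0.025]],
  [[-0.5,-1,0],[0,0,-0.025]],
  [[-0.4,-1,0],[0,0,-0.025]],
  [[-0.4,-1,0],[0,0,-0.025]],
  [[-0.3,-1,0],[0,0,-0.025]],
  [[-0.3,-1,0],[0,0,-0.025]],
  [[-0.3,-1,0],[0,0,-0.025]],
  [[-0.2,-1,0],[0,0,-0.025]],
])

```text
time: 28.05
tool_pos: [0.5701, 0.0275, 0.1891]
orientation: [0.002, -3.142, -0.0]
ft_force: [0.2, -0.4, -1.7]
finger_gap: 0.263
grip_force: 69.2
```

>>> move_arm([
  [[0,0,0],[0,0,0]],
  [[0,0,0],[0,0,0]],
  [[0,0,1.5],[0,0,0]],
  [[0,0,0],[0,0,0]],
  [[0,0,0],[0,0,0]],
  [[0,0,0],[0,0,0]],
  [[0,0,0],[0,0,0]],
  [[0,0,0],[0,0,0]],
])

```text
time: 28.85
tool_pos: [0.5701, 0.0276, 0.1878]
orientation: [0.001, 3.141, -0.0]
ft_force: [-0.4, -0.5, 1.5]
finger_gap: 0.268
grip_force: 69.5
```

>>> move_arm([
  [[0,0,0],[0,0,0]],
  [[0,0,0],[0,0,0]],
  [[0,0,0],[0,0,0]],
  [[0,0,0],[0,0,0]],
  [[0,0,0],[0,0,0]],
  [[0,0,0],[0,0,0]],
  [[0,0,0],[0,0,0]],
  [[0,0,0],[0,0,0]],
], jaw=0)

```text
time: 29.65
tool_pos: [0.5701, 0.0276, 0.1877]
orientation: [-0.001, -3.142, -0.0]
ft_force: [0.2, -0.1, -0.2]
finger_gap: 0.498
grip_force: 0.0
```

>>> move_arm([
  [[0,0,-10],[0,0,0]],
  [[0,0,-30],[0,0,0]],
  [[0,0,-40],[0,0,0]],
  [[0,0,-40],[0,0,0]],
  [[0,0,-40],[0,0,0]],
  [[0,0,0],[0,0,0]],
  [[0,0,0],[0,0,0]],
  [[0,0,0],[0,0,0]],
])

```text
time: 30.45
tool_pos: [0.5697, 0.0276, 0.347]
orientation: [-0.001, -3.14, -0.0]
ft_force: [0.2, -0.1, -0.6]
finger_gap: 0.496
grip_force: 0.0
```

```bash
python3 - <<'E'
from h import *
im,c=snap('wrist','w12.png'); sc,cs=snap('scene','scene12.png')
s=env.observe(); print(s['time'],s['tool_pos'].round(4),s['orientation'].round(3))
for ce,a,m in blobs(sc,'red',8): print('scene red',ce,a,px2w(cs,[ce],.02)[0].round(3))
im=im[:,:,::-1].copy()
for ly in(.138,.028):
  for p in w2px(c,[(.5695+x,ly+y,.034) for x in(-.075,.075) for y in(-.012,.012)]): cv2.circle(im,tuple(int(round(v)) for v in p),2,(255,0,255),-1)
cv2.imwrite('pics/v12.png',np.hstack([im[60:320,60:460],sc[60:320,160:560,::-1]]))
E
```

```text
30.55 [0.5698 0.0276 0.3465] [-1.000e-03 -3.139e+00 -0.000e+00]
scene red [277.3 243.5] 47 [ 0.532 -0.118  0.02 ]
scene red [242. 243.] 9 [ 0.63  -0.071  0.02 ]
scene red [288.1 259.8] 15 [ 0.473 -0.074  0.02 ]
```

View pics/v12.png

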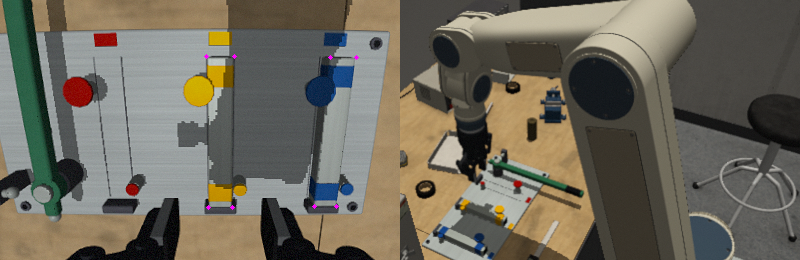

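Yellow lies on its projected home corners. The blue tube's corners match too, though a shadow falls across it. There is no red tube in any view, so it is absent. I'll check both tubes numerically.

```bash
python3 - <<'E'
from h import *
im=cv2.imread('pics/w12.png')[:,:,::-1].copy(); c=optics.get_calibration('wrist')
for k in('yellow','blue'):
    for ce,a,m in blobs(im,k,60):
        v,u=np.nonzero(m); q=np.c_[u,v]
        w=px2w(c,q,.034*np.ones(len(q)) ); print(k,ce,a,'x',np.percentile(w[:,0],[2,98]).round(4),'y',np.percentile(w[:,1],[2,98]).round(4))
g=cv2.cvtColor(im,cv2.COLOR_RGB2GRAY).astype(int)
# cross profiles across each tube's mid/near part at z=.034
for ly in(.138,.028):
  for lx in(-.068,-.02,.0,.03):
    ys=np.arange(-.024,.0241,.002); p=w2px(c,[(.5695+lx,ly+y,.034) for y in ys])
    print(ly,lx,[int(g[int(round(b)),int(round(a))]) for a,b in p])
E
```

```text
yellow [279.9  98. ] 295 x [0.4741 0.4841] y [0.0184 0.0376]
yellow [266.1 144.7] 1153 x [0.5029 0.5371] y [-0.0033  0.037 ]
yellow [279.  253.2] 336 x [0.6181 0.6361] y [0.0167 0.0392]
yellow [299.5 250. ] 108 x [0.6203 0.6304] y [0.0422 0.0535]
blue [394.8  99.1] 277 x [0.474  0.4842] y [0.1198 0.1385]
blue [389.  144.6] 1141 x [0.5029 0.5368] y [0.1094 0.1478]
blue [386.  251.4] 373 x [0.6184 0.6354] y [0.1252 0.1484]
blue [406.5 248.8] 112 x [0.6185 0.6298] y [0.152  0.1635]
0.138 -0.068 [87, 78, 76, 19, 33, 35, 36, 67, 73, 71, 136, 141, 139, 138, 142, 143, 140, 112, 159, 161, 159, 159, 154, 160, 157]
0.138 -0.02 [85, 80, 75, 43, 53, 47, 121, 165, 163, 162, 161, 159, 159, 160, 156, 158, 149, 134, 157, 155, 153, 153, 153, 155, 154]
0.138 0.0 [87, 79, 73, 48, 49, 48, 119, 163, 159, 155, 161, 157, 154, 161, 154, 155, 150, 127, 158, 158, 160, 156, 160, 158, 159]
0.138 0.03 [101, 155, 138, 45, 51, 57, 106, 152, 154, 156, 150, 148, 150, 154, 153, 150, 147, 129, 156, 153, 157, 157, 156, 154, 156]
0.028 -0.068 [158, 161, 160, 164, 159, 164, 109, 195, 191, 195, 193, 193, 192, 194, 195, 96, 94, 91, 65, 89, 87, 87, 85, 87, 85]
0.028 -0.02 [167, 161, 166, 162, 162, 169, 99, 178, 179, 187, 86, 90, 90, 92, 90, 94, 88, 80, 50, 90, 91, 90, 89, 90, 87]
0.028 0.0 [92, 88, 88, 91, 87, 89, 54, 90, 87, 91, 91, 86, 87, 90, 89, 90, 87, 86, 62, 89, 83, 83, 88, 86, 87]
0.028 0.03 [162, 158, 158, 157, 158, 164, 116, 166, 82, 89, 88, 86, 78, 81, 87, 85, 83, 77, 49, 80, 86, 82, 85, 86, 80]
```

Both tubes are seated, with straight edges within about 1 mm. Now I'll swing the brace home: shut the fingers, drop in on its right side and sweep.

>>> move_arm([
  [[22,-29,0],[0,0,0]],
  [[22,-29,0],[0,0,0]],
  [[22,-29,0],[0,0,0]],
  [[22,-29,0],[0,0,0]],
  [[22,-29,0],[0,0,0]],
  [[22,-29,0],[0,0,0]],
  [[22,-29,0],[0,0,0]],
  [[0,0,0],[0,0,0]],
], jaw=1)

```text
time: 31.35
tool_pos: [0.414, -0.1776, 0.3469]
orientation: [-0.007, -3.14, -0.0]
ft_force: [0.4, 0.0, 0.8]
finger_gap: -0.004
grip_force: 0.0
```

>>> move_arm([
  [[0,0,35],[0,0,0]],
  [[0,0,35],[0,0,0]],
  [[0,0,35],[0,0,0]],
  [[0,0,21],[0,0,0]],
  [[0,0,0],[0,0,0]],
  [[0,0,0],[0,0,0]],
  [[0,10,0],[0,0,0]],
  [[0,10,0],[0,0,0]],
])

```text
time: 32.15
tool_pos: [0.4162, -0.1548, 0.2227]
orientation: [0.002, 3.14, -0.002]
ft_force: [0.8, -1.7, 0.1]
finger_gap: 0.002
grip_force: 0.8
```

>>> move_arm([
  [[0,17,0],[0,0,0]],
  [[0,17,0],[0,0,0]],
  [[-3,20,0],[0,0,0]],
  [[-4,20,0],[0,0,0]],
  [[-7,19,0],[0,0,0]],
  [[-8,18,0],[0,0,0]],
  [[-11,17,0],[0,0,0]],
  [[-11,17,0],[0,0,0]],
])

```text
time: 32.95
tool_pos: [0.4602, -0.0089, 0.2228]
orientation: [0.001, 3.14, -0.001]
ft_force: [0.1, -3.1, 0.2]
finger_gap: -0.002
grip_force: 0.7
```

>>> move_arm([
  [[-14,14,0],[0,0,0]],
  [[-14,14,0],[0,0,0]],
  [[-17,11,0],[0,0,0]],
  [[-17,11,0],[0,0,0]],
  [[-12,5,0],[0,0,0]],
  [[-12,5,0],[0,0,0]],
  [[-13,5,0],[0,0,0]],
  [[0,0,0],[0,0,0]],
])

```text
time: 33.75
tool_pos: [0.5603, 0.055, 0.2219]
orientation: [0.001, 3.14, 0.0]
ft_force: [0.5, 0.5, 0.3]
finger_gap: -0.0
grip_force: 0.0
```

>>> move_arm([
  [[-11,2,0],[0,0,0]],
  [[-11,2,0],[0,0,0]],
  [[-12,2,0],[0,0,0]],
  [[-4,0,0],[0,0,0]],
  [[0,0,0],[0,0,0]],
  [[0,0,0],[0,0,0]],
  [[0,0,0],[0,0,0]],
  [[0,0,0],[0,0,0]],
])

```text
time: 34.55
tool_pos: [0.595, 0.0605, 0.2212]
orientation: [-0.002, -3.135, 0.0]
ft_force: [-16.4, -1.3, 7.3]
finger_gap: 0.001
grip_force: 8.0
```

16 N against the stop, well above the hinge's 0.6 N m, so the brace should be home. I'll back off and check.

>>> move_arm([
  [[10,0,0],[0,0,0]],
  [[15,0,-10],[0,0,0]],
  [[5,0,-40],[0,0,0]],
  [[0,0,-40],[0,0,0]],
  [[0,0,-40],[0,0,0]],
  [[0,0,-30],[0,0,0]],
  [[0,0,0],[0,0,0]],
  [[0,0,0],[0,0,0]],
])

```text
time: 35.35
tool_pos: [0.5673, 0.0605, 0.3822]
orientation: [0.002, 3.14, 0.0]
ft_force: [0.2, -0.4, -0.5]
finger_gap: 0.0
grip_force: 0.0
```

```bash
python3 - <<'E'
from h import *
im,c=snap('wrist','w13.png'); s=env.observe(); print(s['time'],s['tool_pos'].round(4),s['ft_force'].round(1))
g=max(blobs(im,'green'),key=lambda b:b[1]); v,u=np.nonzero(g[2]); q=np.c_[u,v]
w=px2w(c,q,.062*np.ones(len(q)))[:,:2]; print(w.min(0).round(3),w.max(0).round(3))
sel=(w[:,1]>-.08); d=np.polyfit(w[sel,1],w[sel,0],1); print('dev from 1.571:',d.round(4))
for k in('yellow','blue'):
    for ce,a,m in blobs(im,k,60): print(k,ce,a,px2w(c,[ce],.034)[0].round(4))
im=im[:,:,::-1].copy()
for ly in(.138,.028):
  for p in w2px(c,[(.5695+x,ly+y,.034) for x in(-.075,.075) for y in(-.012,.012)]): cv2.circle(im,tuple(int(round(v)) for v in p),2,(255,0,255),-1)
cv2.imwrite('pics/v13.png',im)
E
```

```text
35.4 [0.5671 0.0605 0.3812] [ 0.2  0.1 -1.2]
[ 0.6   -0.161] [0.627 0.095]
dev from 1.571: [0.0028 0.613 ]
yellow [248.6 100.5] 243 [0.4791 0.03   0.034 ]
yellow [236.6 141.9] 976 [0.5193 0.0165 0.034 ]
blue [352.5 101. ] 221 [0.4793 0.1325 0.034 ]
blue [345.1 141.8] 948 [0.5192 0.1275 0.034 ]
blue [367.  236.5] 69 [0.6245 0.1595 0.034 ]
```

View pics/v13.png

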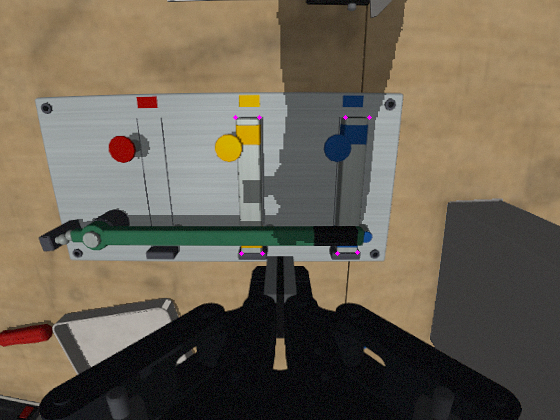

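The brace lies square across the lanes at y≈237, about 0.003 rad from 1.571. Both tubes sit on their home corners and the robot touches nothing, so I'll hand in.

```bash
python3 -c "
from workcell import env
print(env.sign_off())"
```

```text
the job is handed in; nothing more can be done
None
```

The jig is loaded and handed in, though the sign-off returned no verdict: the blue and yellow tubes are seated in their lanes, no red tube was found in any view, the brace measured about 0.003 rad from its home angle, and neither the vial nor the weight was touched.

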